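# Pack the binder's flanged weights up-down-up

## Task

Pack the three hat-shaped steel page weights of the same size into the shallow wooden tray, alternately up and down so that they fit. One already stands crown up at one end of the tray: stand the other crown-up weight on its brim at the opposite end, and stand the weight that is upside down on its crown in the middle between them, its brim above theirs. All three must stand flat on the tray's floor in one straight row along the tray.

Things in the scene. Friction and masses are not known exactly. Their poses are not given: they have to be found in the camera images.
- tray: Shallow open wooden tray fixed to the desk, outside 102 x 204 mm, 16 mm high; walls 8 mm thick, so inside 86 x 188 mm; its floor is 6 mm above its underside. Origin: centre of its underside, on the desk. Its y axis runs along the long side, z up; the first weight stands near the end at -y, the end at +y is empty.
- weight_in: Solid steel hat-shaped weight already in the tray, crown up: round brim 66 mm across and 10 mm thick below, round crown 28 mm across above it, 52 mm high in all, about 0.4 kg. Origin: centre of its underside (of the brim), z up. It stands with its axis 53 to 60 mm from the tray's centre towards the tray's -y end.
- weight_up: Same weight, loose on the desk, crown up: brim 66 mm across from 0 to 10 mm height, crown 28 mm across from 10 to 52 mm. Origin: centre of its underside (of the brim), z up.
- weight_down: Same weight, loose on the desk but upside down: it stands on its 28 mm crown (0 to 42 mm height), the 66 mm brim on top (42 to 52 mm) with a grey felt disc on its upper face. It stands steadily on the crown. Origin: centre of its underside as it stands (the crown's end), z up as it stands. Its brim can be gripped across its 66 mm.
Mind the look-alikes: they are no part of the job. What is shaped like the weight_up but red is not meant.

How it is judged (in metres and radians):
At the end, for the whole second after the job is handed in: All at rest, underside within 6 mm of the tray floor's height, tilted under 7 deg, within 15 mm of the tray's long centre line; along it: the upside-down weight within 20 mm of the centre, the first 30 to 66 mm to its -y side, the other 30 to 66 mm to its +y side (y of weight_in in the frame of tray between -0.066 and -0.03 m and x of weight_in in the frame of tray between -0.015 and 0.015 m and z of weight_in in the frame of tray between 0 and 0.012 m and angle between each of weight_in, weight_down, weight_up's own z axis and vertical below 0.122 rad and linear speed of each of weight_in, weight_down, weight_up below 0.02 m/s and y of weight_down in the frame of tray between -0.02 and 0.02 m and x of weight_down in the frame of tray between -0.015 and 0.015 m and z of weight_down in the frame of tray between 0 and 0.012 m and y of weight_up in the frame of tray between 0.03 and 0.066 m and x of weight_up in the frame of tray between -0.015 and 0.015 m and z of weight_up in the frame of tray between 0 and 0.012 m); the robot touches nothing.
It also fails if it takes over 61 s, if anything falls off the work surface, if the arm or the gripper's body presses on something with over 40 N, if the wrist force passes 120 N, or if a joint passes its speed limit or range.

## Robot

A 6-joint arm with a two-finger parallel gripper is mounted at the origin on the work surface. World frame = base frame: x ahead of the robot, y to its left, z up, the work surface at z = 0. Lengths are in mm, angles in rad, forces in N, time in s.
With the tool pointing down it reaches from about 275 to 750 mm from the base axis. Payload 10.2 kg.
Tool frame: the origin (TCP) lies between the finger pads; the fingertips stand 22 mm ahead of it and the grasp point (between the pads) lies 3 mm ahead of it (ctrl.nose_length is the distance from the TCP to the fingertips, in mm); y points along the fingers, z is the direction in which the jaws open and shut, and the axes are right-handed (so a half turn about y gives the same grasp; the last joint's range is limited). The gripper opens to 85 mm and grips with 20 to 120 N. Pads are 22 mm wide; open, the fingers measure 114 mm over their backs; the gripper's body (76 mm by 85 mm) begins 54 mm behind the grasp point. The pads swing forward as they close: fully open they stand 13 mm farther back than shut.
Start: joints at [0.946, 0.313, 1.498, -0, 1.331, -0.223], TCP at [205.328, 483.189, 253.294] pointing down, gripper open.
Joint ranges: [-2.94, 2.94], [-0.97, 2.17], [0.19, 2.56], [-1.23, 4.37], [0.02, 3.11], [-2.88, 2.88]. Speed limits (rad/s): [2.39, 2.39, 3.01, 3.14, 3.14, 3.14].

## Interface

Orientations are given as a unit quaternion [w, x, y, z].
In Python, from rig import ctrl, eyes, models gives the robot as it stands.
- The arm moves only by the shell command python3 -m crank 'ROWS' [FORCE]. ROWS is JSON, a list of rows, each an object with "dp": the shift along the tool's x, y, z in mm, a list of three; "roll": the turn about the tool's y in rad; "gripper": the closure in counts, from 0 (fully open) to 255 (shut). A call has 1 to 10 rows; each row is the pose to reach, as a shift and turn from the pose commanded when the call began, along the tool's axes at that moment; what a row does not reach only later rows make up. A row lasts 1/12 s, in which the tool goes at most 41.7 mm and 7.16 degrees, less where a joint would pass 70% of its speed; a pose out of reach is approached as far as the arm can. A call with a gripper value outside its range is refused whole. The fingers move at their own pace and stop on an object; FORCE is the grip in N (left out, the last holds). Time passes only in rows, so rows that repeat a pose let the fingers close. It gives the time, the measured TCP pose, the force and the opening at its end, in the units of the state.
- ctrl.sense(): the state, without advancing time (a new reading comes with each control period).
- eyes.capture(name): name is "side" or "top" or "wrist"; returns a dict with "color" (384x512x3 uint8, red, green, blue), "fx", "fy", "cx", "cy" (pixels), "R" (3x3) and "t" (3): a world point X has camera coordinates R X + t. Camera axes: x right, y down, z forward; pixel columns grow to the right and rows downward; lengths in mm; the calibration is good to about 2 mm. A picture is of the moment at which its call begins. There is no depth.
- ctrl.finish_job(): hands the job in, once; it reports no verdict.
Trained networks look in a picture, given as the dict that the camera call returned (one of the last four; its "shot" number tells which), for a name from the list of things; names that differ only in an ending like _2 or _b are one class to them, and where a whole thing is asked for, a point or a joint stands for the part that bears it (a point fixed in the world has none). Each returns a list of dicts, best first, with "confidence" (0 to 1); they miss things now and then, are a little off and sometimes report something else, mostly with a low value. They report only what shows in the picture. A call takes as long as a camera call. They do not tell look-alikes from the thing itself.
- models.spot_in(picture, label): "extent" ([centre column, centre row, width, height] in pixels, round what is visible of it).
- models.spot_point(picture, label): "centre" ([column, row] in pixels: a listed point, or the origin of a listed thing).
The state is a dict: "time_s": time; "joints": joint angles; "dq": joint speeds; "tau": joint torques, N m; "eef_pos": TCP position; "ee_rot": TCP orientation; "force": force on the tool from outside, world axes, zero at the start; "wrist_torque": the same for the moment, N m; "grip_width": opening from 0.0 (shut) to 1.0 (fully open).
Only numpy, scipy, OpenCV 4.12 (cv2) and the standard library are available. Lean on these libraries where they do the work, as an engineer would, in place of code of your own. Each camera call takes 0.05 s, during which the arm holds its last target. There are 200 camera calls.

## Working session

There is one attempt and no reset: what is moved stays moved. The work goes in short steps, Python scripts to look and compute and a shell command to move; the robot and the scene stay as the last step left them, time stands still between calls to the robot, and variables do not carry over. Pictures are saved under pics/ and viewed, about 8 in all and at most 12, crops included, and the job is handed in when it is done.

```bash
mkdir -p pics; ls
cat > h.py <<'E'
from rig import ctrl, eyes, models
import numpy as np, cv2
from scipy.spatial.transform import Rotation as Ro
def ray(p,uv,z):
    R=np.array(p["R"]);t=np.array(p["t"]);c=-R.T@t
    d=R.T@np.array([(uv[0]-p["cx"])/p["fx"],(uv[1]-p["cy"])/p["fy"],1.])
    return c+d*(z-c[2])/d[2]
def px(p,X):
    q=np.array(p["R"])@np.array(X,float)+np.array(p["t"]); return np.array([p["fx"]*q[0]/q[2]+p["cx"],p["fy"]*q[1]/q[2]+p["cy"]])
def save(p,n,s=1): 
    im=cv2.cvtColor(p["color"],cv2.COLOR_RGB2BGR); cv2.imwrite("pics/"+n,im)
def tool():
    s=ctrl.sense(); w,x,y,z=s["ee_rot"]; return s,Ro.from_quat([x,y,z,w]).as_matrix()
def totool(target):
    s,M=tool(); return M.T@(np.array(target,float)-np.array(s["eef_pos"]))
E
python3 - <<'E'
from h import *
np.set_printoptions(precision=1,suppress=True)
s,M=tool();print(s["time_s"],s["eef_pos"],s["force"],s["grip_width"]);print(M)
ims=[]
for n in("top","side"):
    p=eyes.capture(n);save(p,n+"0.png");ims.append(p)
    print(n,-np.array(p["R"]).T@p["t"])
    for l in("tray","weight_in","weight_up","weight_down"):
        for f,k in((models.spot_in,"extent"),(models.spot_point,"centre")):
            print(l,[(np.round(d[k],1),round(d["confidence"],2),ray(p,d[k][:2],0)) for d in f(p,l)[:4]])
E
```

```text
pics
0.0 [205.2 483.  252.7] [-0.6 -0.3  0.2] 0.9975875108588039
[[ 0.9 -0.   0.4]
 [-0.4 -0.   0.9]
 [-0.  -1.  -0. ]]
top [ 448.4  -18.9 1003.6]
tray [(array([164.9, 201.7,  93.2,  63.4]), 0.55, array([557.2, 163.1,   0. ])), (array([320. , 172.8,  31.3,  28.7]), 0.46, array([ 625.2, -203.2,    0. ]))]
tray [(array([168.5, 198.3]), 0.84, array([565.2, 154.8,   0. ]))]
weight_in [(array([189.4, 192.1,  24.1,  30.2]), 0.8, array([579.8, 106. ,   0. ]))]
weight_in [(array([192.1, 191.6]), 0.89, array([580.9,  99.7,   0. ]))]
weight_up [(array([319.9, 174.2,  27.7,  27.5]), 0.93, array([ 621.8, -202.8,    0. ])), (array([302.5, 131.3,  27.7,  25.7]), 0.65, array([ 726.4, -163.5,    0. ]))]
weight_up [(array([318. , 171.5]), 0.79, array([ 628.3, -198.5,    0. ]))]
weight_down [(array([327.4, 236.1,  34.3,  27.7]), 0.66, array([ 475.3, -216.7,    0. ])), (array([319.5, 171.9,  28.6,  28.1]), 0.55, array([ 627.3, -202. ,    0. ]))]
weight_down [(array([322., 237.]), 0.59, array([ 473.3, -204. ,    0. ]))]
side [514.6 617.2 523.1]
tray []
tray [(array([248.6, 284.9]), 0.65, array([561.3, 167.1,   0. ]))]
weight_in [(array([244.4, 248.3,  39.1,  39.3]), 0.6, array([577.1,  85.2,   0. ]))]
weight_in [(array([244.5, 255.8]), 0.71, array([574.9, 103.4,   0. ]))]
weight_up [(array([194.9, 154.9,  26.5,  29.5]), 0.96, array([ 727.1, -213.3,    0. ])), (array([238. , 152.8,  26.6,  32.6]), 0.75, array([ 627.4, -233.1,    0. ]))]
weight_up [(array([191.4, 165.4]), 0.88, array([ 725.7, -168. ,    0. ])), (array([241.2, 159.7]), 0.62, array([ 616.3, -203.4,    0. ]))]
weight_down [(array([306.6, 150.8,  31.9,  29.6]), 0.58, array([ 464.5, -259.1,    0. ]))]
weight_down [(array([304.3, 161.7]), 0.98, array([ 470.3, -209.7,    0. ]))]
```

View pics/top0.png

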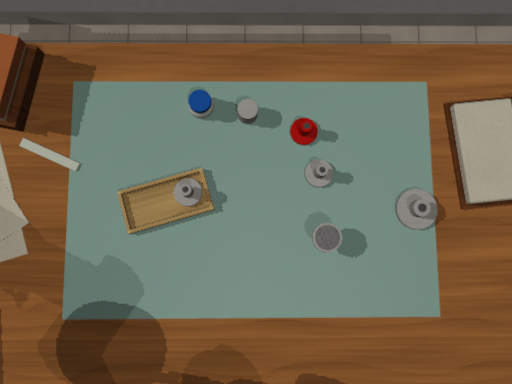

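View pics/side0.png

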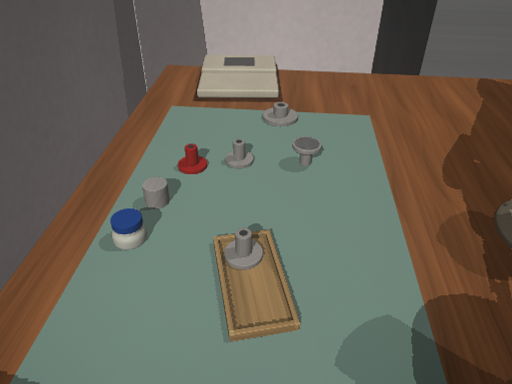

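The top view shows weight_up as the grey hat at (320,173), and its look-alikes are the red hat (304,131), the bigger grey hat (417,208), and the grey cup (247,109). weight_down is the felt disc at (327,237). The tray is centred near (166,200), with weight_in at (188,192). The side view agrees. I choose the grey one at (320,173) and will check it in a crop.

Run:
```python
from h import *
np.set_printoptions(precision=1,suppress=True)
p=eyes.capture("top");im=cv2.cvtColor(p["color"],cv2.COLOR_RGB2BGR)
a=cv2.resize(im[110:270,290:450],(400,400),interpolation=3);b=cv2.resize(im[150:250,110:220],(400,364),interpolation=3)
b=cv2.copyMakeBorder(b,0,36,0,0,0);cv2.imwrite("pics/crop1.png",np.hstack([a,b]))
hsv=cv2.cvtColor(im,cv2.COLOR_BGR2HSV)
m=((hsv[...,0]<30)&(hsv[...,1]>60)).astype(np.uint8);k=np.zeros_like(m);k[155:245,105:225]=m[155:245,105:225]
n,l,st,c=cv2.connectedComponentsWithStats(k);i=1+np.argmax(st[1:,4]);pts=np.argwhere(l==i)[:,::-1].astype(np.float32)
W=np.array([ray(p,q,14)[:2] for q in pts],np.float32)
print(cv2.minAreaRect(pts),cv2.minAreaRect(W));print(cv2.boxPoints(cv2.minAreaRect(W)))
for uv,z in(((319.9,173.7),8),((327.4,237),52),((189,192),16)):print(ray(p,uv,z))
```

```text
((164.81134033203125, 200.33961486816406), (43.95537567138672, 89.55907440185547), 74.05460357666016) ((559.467041015625, 160.053955078125), (102.6785888671875, 204.68408203125), 16.150667190551758)
[[481.7 244.1]
 [538.6  47.5]
 [637.2  76. ]
 [580.3 272.6]]
[ 621.6 -201.4    8. ]
[ 472.  -206.4   52. ]
[577.9 105.   16. ]
```

View pics/crop1.png

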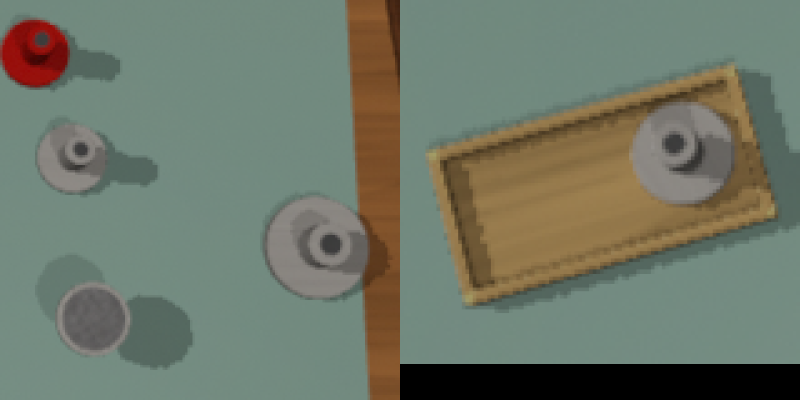

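Confirmed: the grey hat at (71,158) in the crop is the same size as weight_down (brims about 66 mm). The red one and the bigger hat are excluded. The tray fit gives 102.7×204.7 mm, as specified.

Run:
```python
from h import *
np.set_printoptions(precision=1,suppress=True)
s,M=tool();print(totool([622.5,-199.5,200]));a=np.arctan2(M[1,2],M[0,2]);print(a-np.deg2rad(16.15),a,M[:,2])
```

```text
[ 651.    53.3 -465.2]
0.8871469652672654 1.1690176394643497 [ 0.4  0.9 -0. ]
```

```bash
python3 -m crank '[{"dp":[32,2,-23],"roll":0.1,"gripper":0},{"dp":[65,5,-46],"roll":0.2,"gripper":0},{"dp":[98,8,-70],"roll":0.3,"gripper":0},{"dp":[130,10,-93],"roll":0.4,"gripper":0},{"dp":[163,13,-116],"roll":0.5,"gripper":0},{"dp":[195,16,-140],"roll":0.6,"gripper":0},{"dp":[228,18,-163],"roll":0.7,"gripper":0},{"dp":[260,21,-186],"roll":0.8,"gripper":0},{"dp":[293,24,-209],"roll":0.887,"gripper":0},{"dp":[325,27,-232],"roll":0.887,"gripper":0}]' 60
python3 - <<'E'
from h import *
print(totool([622.5,-199.5,200]))
E
```

```text
time_s: 1.78
eef_pos: [414.5, 140.6, 226.4]
ee_rot: [0.564, -0.564, 0.426, -0.426]
force: [0.2, 0.5, 0.5]
grip_width: 0.999
[384.06642939  26.56541624 107.0240511 ]
```

```bash
python3 -m crank '[{"dp":[38,3,11],"roll":0,"gripper":0},{"dp":[77,5,21],"roll":0,"gripper":0},{"dp":[115,8,32],"roll":0,"gripper":0},{"dp":[154,11,43],"roll":0,"gripper":0},{"dp":[192,13,54],"roll":0,"gripper":0},{"dp":[231,16,64],"roll":0,"gripper":0},{"dp":[269,19,75],"roll":0,"gripper":0},{"dp":[307,21,86],"roll":0,"gripper":0},{"dp":[346,24,97],"roll":0,"gripper":0},{"dp":[384,26,107],"roll":0,"gripper":0}]'
python3 - <<'E'
from h import *
np.set_printoptions(precision=1,suppress=True)
p=eyes.capture("wrist");save(p,"w1.png")
s,M=tool();print(s["eef_pos"],-np.array(p["R"]).T@p["t"])
for f,k in((models.spot_in,"extent"),(models.spot_point,"centre")):
    print([(np.round(d[k],1),round(d["confidence"],2),ray(p,d[k][:2],0),ray(p,d[k][:2],10)) for d in f(p,"weight_up")[:4]])
E
```

```text
time_s: 2.62
eef_pos: [624.0, -198.4, 199.9]
ee_rot: [-0.565, 0.565, -0.425, 0.425]
force: [0.6, 0.4, 0.5]
grip_width: 1.004
[ 625.6 -204.3  198. ] [ 604.6 -130.7  319.7]
[(array([257.8, 176.8,  58.9,  58.5]), 0.87, array([ 625.5, -200.7,    0. ]), array([ 624.9, -198.5,   10. ])), (array([345. , 172.9,  56.8,  56.4]), 0.76, array([ 727.2, -166.1,    0. ]), array([ 723.3, -165. ,   10. ]))]
[(array([342.4, 172.6]), 0.7, array([ 723.9, -166.6,    0. ]), array([ 720.2, -165.5,   10. ])), (array([258.2, 171.8]), 0.61, array([ 624.3, -194.5,    0. ]), array([ 623.6, -192.5,   10. ]))]
```

View pics/w1.png

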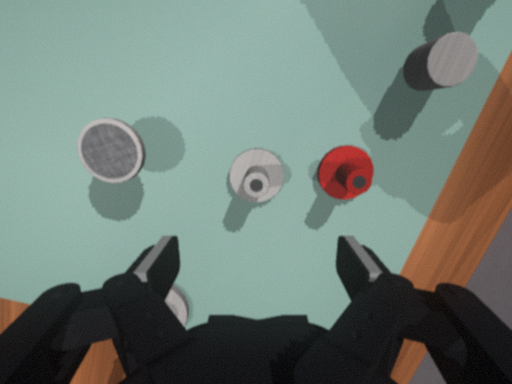

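The wrist view shows weight_up with brim centre (257,176) and crown top (257,184). The red one is beside it at (346,172).

Run:
```python
from h import *
np.set_printoptions(precision=1,suppress=True)
p=eyes.capture("wrist")
print(ray(p,(257,176),9),ray(p,(257,184),52)); s,M=tool();print(s["eef_pos"],s["dq"],totool([624.5,-198.5,40]))
```

```text
[ 622.9 -197.8    9. ] [ 622.7 -196.7   52. ]
[ 623.2 -196.9  199.4] [ 0. -0.  0.  0. -0.  0.] [  2.  159.4   0.9]
```

```bash
python3 -m crank '[{"dp":[0,35,0],"roll":0,"gripper":0},{"dp":[1,70,0],"roll":0,"gripper":0},{"dp":[1,105,0],"roll":0,"gripper":0},{"dp":[1,135,0],"roll":0,"gripper":0},{"dp":[1,159,0],"roll":0,"gripper":0},{"dp":[1,159,0],"roll":0,"gripper":0},{"dp":[1,159,0],"roll":0,"gripper":255},{"dp":[1,159,0],"roll":0,"gripper":255},{"dp":[1,159,0],"roll":0,"gripper":255},{"dp":[1,159,0],"roll":0,"gripper":255}]' 60; python3 -m crank '[{"dp":[0,0,0],"roll":0,"gripper":255},{"dp":[0,0,0],"roll":0,"gripper":255},{"dp":[0,0,0],"roll":0,"gripper":255},{"dp":[0,0,0],"roll":0,"gripper":255}]' 60
```

```text
time_s: 3.65
eef_pos: [624.4, -197.6, 43.3]
ee_rot: [0.566, -0.565, 0.424, -0.426]
force: [-0.7, -0.3, 0.2]
grip_width: 0.457
time_s: 3.98
eef_pos: [624.1, -197.7, 43.0]
ee_rot: [0.565, -0.565, 0.424, -0.425]
force: [-2.5, 0.6, 6.5]
grip_width: 0.311
```

```bash
python3 -m crank '[{"dp":[0,0,0],"roll":0,"gripper":255},{"dp":[0,-20,0],"roll":0,"gripper":255},{"dp":[0,-50,0],"roll":0,"gripper":255},{"dp":[0,-85,0],"roll":0,"gripper":255},{"dp":[0,-120,0],"roll":0,"gripper":255},{"dp":[0,-120,0],"roll":0,"gripper":255},{"dp":[0,-120,0],"roll":0,"gripper":255}]' 80
python3 - <<'E'
from h import *
np.set_printoptions(precision=1,suppress=True)
s,M=tool();print(s["eef_pos"],s["force"],totool([544.5,211.9,162]),np.arctan2(M[1,2],M[0,2]))
E
```

```text
time_s: 4.57
eef_pos: [623.9, -197.6, 162.8]
ee_rot: [0.565, -0.565, 0.424, -0.426]
force: [-0.2, 0.1, -7.8]
grip_width: 0.302
[ 623.9 -197.6  162.8] [-0.2  0.1 -7.8] [-415.4    0.    37.6] 0.28199980153260507
```

```bash
python3 -m crank '[{"dp":[-41,0,4],"roll":0,"gripper":255},{"dp":[-82,0,8],"roll":0,"gripper":255},{"dp":[-123,0,11],"roll":0,"gripper":255},{"dp":[-164,0,15],"roll":0,"gripper":255},{"dp":[-205,0,19],"roll":0,"gripper":255},{"dp":[-246,0,23],"roll":0,"gripper":255},{"dp":[-287,0,26],"roll":0,"gripper":255},{"dp":[-328,0,30],"roll":0,"gripper":255},{"dp":[-369,0,34],"roll":0,"gripper":255},{"dp":[-405,0,37],"roll":0,"gripper":255}]'; python3 -m crank '[{"dp":[-10,0,0],"roll":0,"gripper":255},{"dp":[-10,0,0],"roll":0,"gripper":255},{"dp":[-10,0,0],"roll":0,"gripper":255},{"dp":[-10,0,0],"roll":0,"gripper":255}]'
python3 - <<'E'
from h import *
np.set_printoptions(precision=1,suppress=True)
p=eyes.capture("wrist");save(p,"w2.png")
s,M=tool();b=s["eef_pos"][2]-43
print(s["eef_pos"],s["force"],totool([544.5,211.9,162]),np.arctan2(M[1,2],M[0,2]))
c=np.array([559.5,160.05]);ex=np.array([.9605,.2782]);ey=np.array([-.2782,.9605])
for l in("weight_up","weight_in","tray"):
  for f,k in((models.spot_in,"extent"),(models.spot_point,"centre")):
    for d in f(p,l)[:3]:
      q=[ray(p,d[k][:2],z)for z in(b+5,16,6)]; print(l,k,np.round(d[k],1),round(d["confidence"],2),*[np.array([(w[:2]-c)@ex,(w[:2]-c)@ey]) for w in q])
for x in(-51,51):
  for y in(-102,102): print(px(p,[*(c+x*ex+y*ey),16]))
E
```

```text
time_s: 5.4
eef_pos: [544.4, 204.1, 159.0]
ee_rot: [-0.564, 0.566, -0.426, 0.423]
force: [-0.0, 0.3, -5.6]
grip_width: 0.303
time_s: 5.73
eef_pos: [543.5, 210.4, 160.1]
ee_rot: [-0.564, 0.566, -0.425, 0.425]
force: [-0.2, 0.1, -4.4]
grip_width: 0.31
[543.7 210.2 160.4] [-0.5 -0.5 -5.6] [-1.4 -1.6  1.2] 0.2805036896467092
weight_up extent [259.5 235.6 105.2 115.1] 0.86 [ 0.2 48.1] [ 0.9 -2.6] [ 1.  -7.4]
tray extent [258.2 226.1  99.4 173.8] 0.76 [-0.7 54.8] [-0.5  8.6] [-0.5  4.2]
[215.8 311.8]
[206.7 137.8]
[301.4 311.9]
[311.  137.8]
```

View pics/w2.png

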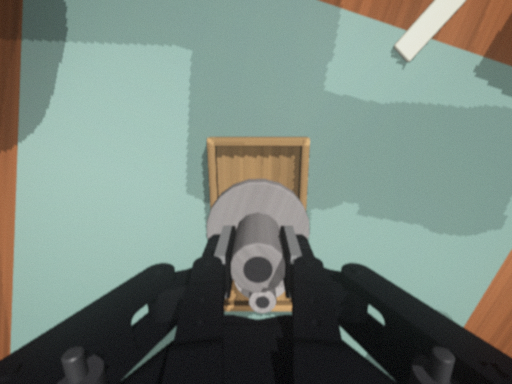

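The wrist view shows the held weight centred over the tray (brim at about (259,231)), and the tray corners lie within a pixel of the prediction.

```bash
python3 -m crank '[{"dp":[-2,30,1],"roll":0,"gripper":255},{"dp":[-2,60,1],"roll":0,"gripper":255},{"dp":[-2,85,1],"roll":0,"gripper":255},{"dp":[-2,100,1],"roll":0,"gripper":255},{"dp":[-2,106,1],"roll":0,"gripper":255},{"dp":[-2,108,1],"roll":0,"gripper":255},{"dp":[-2,110,1],"roll":0,"gripper":255},{"dp":[-2,112,1],"roll":0,"gripper":255},{"dp":[-2,112,1],"roll":0,"gripper":255}]'
```

```text
time_s: 6.83
eef_pos: [544.5, 213.7, 50.0]
ee_rot: [0.566, -0.565, 0.424, -0.425]
force: [-0.4, -0.2, -4.9]
grip_width: 0.307
```

```bash
python3 -m crank '[{"dp":[0,1,0],"roll":0,"gripper":255},{"dp":[0,2,0],"roll":0,"gripper":255},{"dp":[0,2,0],"roll":0,"gripper":255}]'
```

```text
time_s: 7.08
eef_pos: [544.6, 213.8, 49.1]
ee_rot: [0.566, -0.565, 0.424, -0.425]
force: [-3.8, -0.4, 6.4]
grip_width: 0.303
```

Contact. Release and rise.

```bash
python3 -m crank '[{"dp":[0,0,0],"roll":0,"gripper":160},{"dp":[0,0,0],"roll":0,"gripper":120},{"dp":[0,0,0],"roll":0,"gripper":60},{"dp":[0,0,0],"roll":0,"gripper":0},{"dp":[0,0,0],"roll":0,"gripper":0},{"dp":[0,0,0],"roll":0,"gripper":0},{"dp":[0,-30,0],"roll":0,"gripper":0},{"dp":[0,-70,0],"roll":0,"gripper":0},{"dp":[0,-110,0],"roll":0,"gripper":0},{"dp":[0,-150,0],"roll":0,"gripper":0}]'; python3 -m crank '[{"dp":[41,0,0],"roll":0,"gripper":0},{"dp":[80,0,0],"roll":0,"gripper":0},{"dp":[80,0,0],"roll":0,"gripper":0},{"dp":[80,0,0],"roll":0,"gripper":0}]';  python3 - <<'E'
from h import *
np.set_printoptions(precision=1,suppress=True)
p=eyes.capture("wrist");save(p,"w3.png")
print(totool([471.5,-206,190]),ctrl.sense()["eef_pos"])
c=np.array([559.5,160.05]);ex=np.array([.9605,.2782]);ey=np.array([-.2782,.9605])
for y in(-54,54): print(px(p,[*(c+y*ey),16]),px(p,[*(c+y*ey),58]))
for l in("weight_up","weight_in"):
    for d in models.spot_in(p,l)[:3]:
      k="extent";w=ray(p,d[k][:2],14); print(l,k,np.round(d[k],1),round(d["confidence"],2),np.array([(w[:2]-c)@ex,(w[:2]-c)@ey]))
E
```

```text
time_s: 7.92
eef_pos: [543.7, 213.6, 199.1]
ee_rot: [-0.565, 0.565, -0.425, 0.425]
force: [0.3, -0.8, -0.7]
grip_width: 1.005
time_s: 8.25
eef_pos: [566.7, 135.2, 197.3]
ee_rot: [0.565, -0.565, 0.426, -0.426]
force: [-0.5, 0.0, -1.0]
grip_width: 0.998
[ 302.7    7.1 -186. ] [566.4 136.4 197.2]
[257.2 201.1] [257.1 213.7]
[256.9 106.1] [256.8 104.6]
weight_up extent [259.8 103.1  61.2  63.4] 0.65 [ 3.1 57.1]
weight_in extent [260.2 201.8  53.4  55.7] 0.67 [  3.7 -55.5]
```

View pics/w3.png

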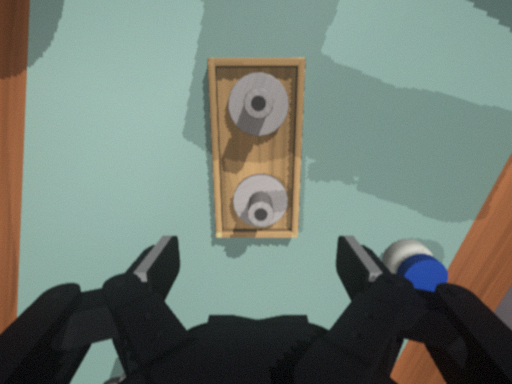

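weight_up stands upright at (259,104) in the picture and weight_in at (260,201), about ±56 mm along the tray. Now weight_down.

```bash
python3 -m crank '[{"dp":[31,0,-19],"roll":0,"gripper":0},{"dp":[62,0,-38],"roll":0,"gripper":0},{"dp":[93,0,-57],"roll":0,"gripper":0},{"dp":[124,0,-76],"roll":0,"gripper":0},{"dp":[155,0,-95],"roll":0,"gripper":0},{"dp":[186,0,-114],"roll":0,"gripper":0},{"dp":[217,0,-133],"roll":0,"gripper":0},{"dp":[248,0,-152],"roll":0,"gripper":0},{"dp":[279,0,-171],"roll":0,"gripper":0},{"dp":[303,0,-186],"roll":0,"gripper":0}]'; python3 -m crank '[{"dp":[0,0,0],"roll":0,"gripper":0},{"dp":[0,0,0],"roll":0,"gripper":0},{"dp":[0,0,0],"roll":0,"gripper":0},{"dp":[0,0,0],"roll":0,"gripper":0}]';  python3 - <<'E'
from h import *
np.set_printoptions(precision=1,suppress=True)
p=eyes.capture("wrist");save(p,"w4.png")
print(ctrl.sense()["eef_pos"])
for d in models.spot_in(p,"weight_down")[:3]:
      k="extent";w=ray(p,d[k][:2],50); print(np.round(d[k],1),round(d["confidence"],2),w,totool([*w[:2],46]))
g=cv2.medianBlur(cv2.cvtColor(p["color"],cv2.COLOR_RGB2GRAY),3)
h=cv2.HoughCircles(g,cv2.HOUGH_GRADIENT,1,60,param1=80,param2=20,minRadius=30,maxRadius=45)
print(h)
if h is not None:
  for q in h[0][:4]: w=ray(p,q[:2],51); print(w,totool([*w[:2],46]))
E
```

```text
time_s: 9.23
eef_pos: [471.5, -207.3, 197.3]
ee_rot: [-0.565, 0.565, -0.425, 0.425]
force: [0.5, -0.1, -0.3]
grip_width: 1.0
time_s: 9.57
eef_pos: [472.5, -204.6, 197.3]
ee_rot: [0.566, -0.566, 0.424, -0.424]
force: [-0.1, -0.6, 0.1]
grip_width: 0.999
[ 472.4 -204.7  197.3]
[257.1 186.8  67.5  58.7] 0.7 [ 472.8 -205.8   50. ] [  1.1 151.3   0.1]
[[[255.5 185.5  30.4]
  [464.5 209.5  33.8]
  [258.5 343.5  42. ]]]
[ 470.7 -204.7   51. ] [ -0.6 151.3  -1.6]
[ 691.9 -167.6   51. ] [ 25.7 151.3 221.1]
[ 531.4 -399.9   51. ] [203.8 151.3   1.9]
```

View pics/w4.png

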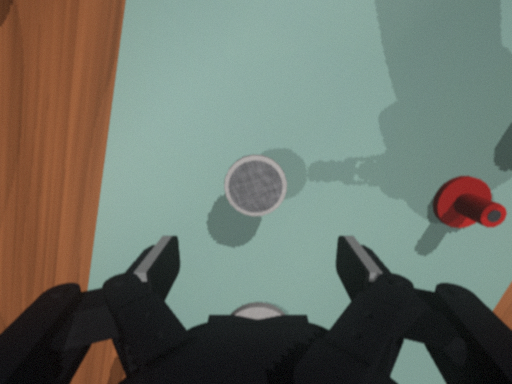

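weight_down's brim is at (256,185) in the picture, under 2 mm off the jaw centre.

```bash
python3 -m crank '[{"dp":[0,35,-1],"roll":0,"gripper":0},{"dp":[0,70,-1],"roll":0,"gripper":0},{"dp":[0,100,-1],"roll":0,"gripper":0},{"dp":[0,125,-1],"roll":0,"gripper":0},{"dp":[0,143,-1],"roll":0,"gripper":0},{"dp":[0,154,-1],"roll":0,"gripper":0},{"dp":[0,154,-1],"roll":0,"gripper":0},{"dp":[0,154,-1],"roll":0,"gripper":0}]' 60; python3 -m crank '[{"dp":[0,0,0],"roll":0,"gripper":60},{"dp":[0,0,0],"roll":0,"gripper":90},{"dp":[0,0,0],"roll":0,"gripper":120},{"dp":[0,0,0],"roll":0,"gripper":200},{"dp":[0,0,0],"roll":0,"gripper":200},{"dp":[0,0,0],"roll":0,"gripper":200}]' 70
```

```text
time_s: 10.33
eef_pos: [471.4, -206.1, 43.7]
ee_rot: [-0.565, 0.565, -0.425, 0.425]
force: [0.5, 0.4, 0.6]
grip_width: 0.998
time_s: 10.83
eef_pos: [471.7, -206.8, 45.1]
ee_rot: [-0.565, 0.565, -0.424, 0.426]
force: [-3.3, 0.4, 8.8]
grip_width: 0.751
```

```bash
python3 -m crank '[{"dp":[0,-10,0],"roll":0,"gripper":200},{"dp":[0,-35,0],"roll":0,"gripper":200},{"dp":[0,-70,0],"roll":0,"gripper":200},{"dp":[0,-105,0],"roll":0,"gripper":200},{"dp":[0,-140,0],"roll":0,"gripper":200},{"dp":[0,-140,0],"roll":0,"gripper":200},{"dp":[0,-140,0],"roll":0,"gripper":200},{"dp":[0,-140,0],"roll":0,"gripper":200}]' 80
python3 - <<'E'
from h import *
np.set_printoptions(precision=1,suppress=True)
p=eyes.capture("wrist");save(p,"w5.png")
s,M=tool();print(s["eef_pos"],s["force"],s["grip_width"],totool([561,160.5,184.5]),np.arctan2(M[1,2],M[0,2]))
E
```

```text
time_s: 11.5
eef_pos: [470.4, -205.8, 182.5]
ee_rot: [-0.565, 0.565, -0.425, 0.424]
force: [-0.1, 0.7, -5.3]
grip_width: 0.741
[ 470.3 -205.7  182. ] [ 0.2 -0.3 -4.8] 0.7429213355761725 [-326.5   -2.1  189. ] 0.28199518159181497
```

View pics/w5.png

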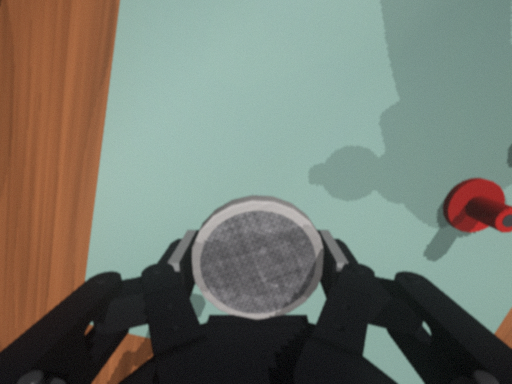

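The weight is held with its brim centred at (258,256).

```bash
python3 -m crank '[{"dp":[-25,0,15],"roll":0,"gripper":200},{"dp":[-58,0,34],"roll":0,"gripper":200},{"dp":[-92,0,53],"roll":0,"gripper":200},{"dp":[-126,0,73],"roll":0,"gripper":200},{"dp":[-160,0,93],"roll":0,"gripper":200},{"dp":[-195,0,113],"roll":0,"gripper":200},{"dp":[-229,0,133],"roll":0,"gripper":200},{"dp":[-263,0,152],"roll":0,"gripper":200},{"dp":[-295,0,171],"roll":0,"gripper":200},{"dp":[-315,0,183],"roll":0,"gripper":200}]'; python3 -m crank '[{"dp":[-10,0,6],"roll":0,"gripper":200},{"dp":[-10,0,6],"roll":0,"gripper":200},{"dp":[-10,0,6],"roll":0,"gripper":200},{"dp":[-10,0,6],"roll":0,"gripper":200},{"dp":[-10,0,6],"roll":0,"gripper":200}]';python3 - <<'E'
from h import *
np.set_printoptions(precision=1,suppress=True)
p=eyes.capture("wrist");save(p,"w6.png");q=eyes.capture("side")
cv2.imwrite("pics/s6.png",cv2.resize(cv2.cvtColor(q["color"],4)[150:350,150:350],(600,600),interpolation=3))
s,M=tool();e=s["eef_pos"];print(e,s["force"],s["grip_width"])
c=np.array([559.5,160.05]);ex=np.array([.9605,.2782]);ey=np.array([-.2782,.9605])
f=lambda w:np.array([(np.array(w)[:2]-c)@ex,(np.array(w)[:2]-c)@ey])
print("tcp",f(e))
for uv in [(258,256)]+[d["extent"][:2] for d in models.spot_in(p,"weight_down")[:2]]: print(uv,f(ray(p,uv,e[2]+6)))
E
```

```text
time_s: 12.38
eef_pos: [558.6, 150.6, 181.4]
ee_rot: [-0.565, 0.566, -0.425, 0.423]
force: [0.4, 0.1, -5.5]
grip_width: 0.746
time_s: 12.8
eef_pos: [562.0, 157.2, 183.0]
ee_rot: [-0.565, 0.565, -0.425, 0.425]
force: [0.7, -0.5, -5.5]
grip_width: 0.745
[562.1 157.5 183.3] [-0.6 -0.6 -4.6] 0.7413278871427992
tcp [ 1.8 -3.2]
(258, 256) [2.1 2.2]
[256.9, 256.5] [1.6 1.9]
```

View pics/s6.png

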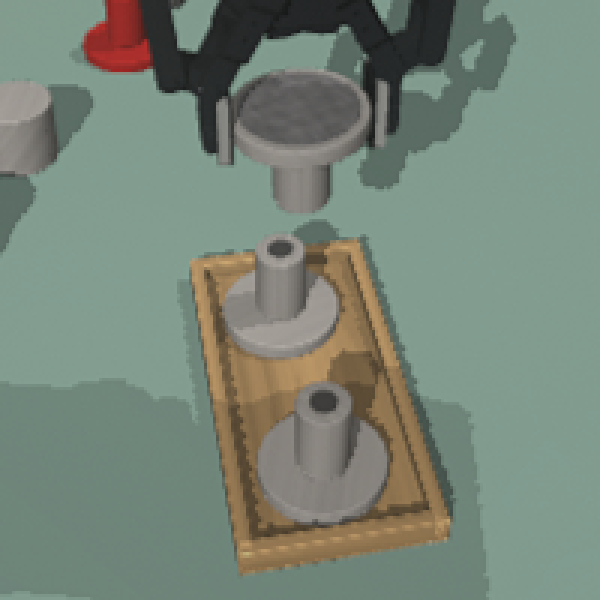

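The side view shows weight_down held level above the gap between the two crowns. The axis estimates (-3 to +2 mm) are well inside the ±9 mm clearance, so I'm lowering it.

```bash
python3 -m crank '[{"dp":[0,20,0],"roll":0,"gripper":200},{"dp":[0,40,0],"roll":0,"gripper":200},{"dp":[0,60,0],"roll":0,"gripper":200},{"dp":[0,75,0],"roll":0,"gripper":200},{"dp":[0,85,0],"roll":0,"gripper":200},{"dp":[0,92,0],"roll":0,"gripper":200},{"dp":[0,97,0],"roll":0,"gripper":200},{"dp":[0,100,0],"roll":0,"gripper":200},{"dp":[0,100,0],"roll":0,"gripper":200}]'
python3 - <<'E'
from h import *
q=eyes.capture("side")
cv2.imwrite("pics/s7.png",cv2.resize(cv2.cvtColor(q["color"],4)[200:350,175:325],(600,600),interpolation=3))
E
```

```text
time_s: 13.7
eef_pos: [562.2, 158.5, 83.3]
ee_rot: [0.565, -0.565, 0.425, -0.425]
force: [-1.0, 0.0, -5.1]
grip_width: 0.743
```

View pics/s7.png

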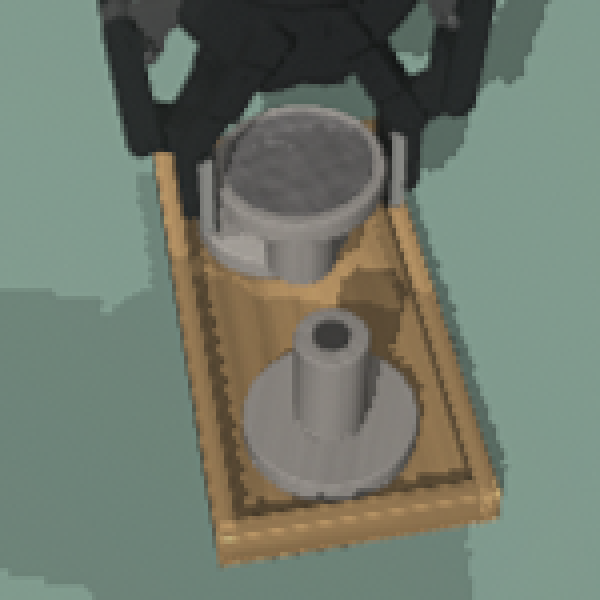

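The side view shows the weight still level and clear of weight_up. Continuing down.

```bash
python3 -m crank '[{"dp":[0,8,0],"roll":0,"gripper":200},{"dp":[0,16,0],"roll":0,"gripper":200},{"dp":[0,22,0],"roll":0,"gripper":200},{"dp":[0,27,0],"roll":0,"gripper":200},{"dp":[0,30,0],"roll":0,"gripper":200},{"dp":[0,32,0],"roll":0,"gripper":200},{"dp":[0,32,0],"roll":0,"gripper":200},{"dp":[0,32,0],"roll":0,"gripper":200}]'
```

```text
time_s: 14.42
eef_pos: [562.3, 158.5, 51.4]
ee_rot: [0.565, -0.565, 0.425, -0.425]
force: [-1.0, -1.3, -3.2]
grip_width: 0.743
```

```bash
python3 -m crank '[{"dp":[0,1,0],"roll":0,"gripper":200},{"dp":[0,2,0],"roll":0,"gripper":200},{"dp":[0,2,0],"roll":0,"gripper":200}]'
```

```text
time_s: 14.67
eef_pos: [562.4, 158.5, 51.2]
ee_rot: [0.565, -0.565, 0.424, -0.425]
force: [-8.8, -1.5, 14.1]
grip_width: 0.743
```

Contact came at the expected height (45 + 6 mm), so I'm releasing.

```bash
python3 -m crank '[{"dp":[0,-1,0],"roll":0,"gripper":45},{"dp":[0,-1,0],"roll":0,"gripper":30},{"dp":[0,-1,0],"roll":0,"gripper":15},{"dp":[0,-1,0],"roll":0,"gripper":0},{"dp":[0,-1,0],"roll":0,"gripper":0},{"dp":[0,-1,0],"roll":0,"gripper":0},{"dp":[0,-10,0],"roll":0,"gripper":0},{"dp":[0,-35,0],"roll":0,"gripper":0},{"dp":[0,-70,0],"roll":0,"gripper":0},{"dp":[0,-110,0],"roll":0,"gripper":0}]'; python3 -m crank '[{"dp":[20,-30,0],"roll":0,"gripper":0},{"dp":[50,-50,0],"roll":0,"gripper":0},{"dp":[80,-60,0],"roll":0,"gripper":0},{"dp":[80,-60,0],"roll":0,"gripper":0},{"dp":[80,-60,0],"roll":0,"gripper":0}]';  python3 - <<'E'
from h import *
np.set_printoptions(precision=1,suppress=True)
p=eyes.capture("wrist");q=eyes.capture("side")
g=lambda a:cv2.cvtColor(a["color"],4)
A=cv2.resize(g(p)[30:250,170:350],(400,489),interpolation=3);B=cv2.resize(g(q)[200:350,188:311],(400,489),interpolation=3)
cv2.imwrite("pics/fin.png",np.hstack([A,B]))
c=np.array([559.5,160.05]);ex=np.array([.9605,.2782]);ey=np.array([-.2782,.9605])
for nm,P in(("wrist",p),("side",q)):
  for l,z in(("weight_up",14),("weight_in",14),("weight_down",56)):
    for fn,k,zz in((models.spot_in,"extent",z),(models.spot_point,"centre",6)):
     for d in fn(P,l)[:2]:
      w=ray(P,d[k][:2],zz); print(nm,l,k,np.round(d[k],1),round(d["confidence"],2),np.array([(w[:2]-c)@ex,(w[:2]-c)@ey]))
E
```

```text
time_s: 15.5
eef_pos: [561.3, 158.4, 160.0]
ee_rot: [-0.565, 0.566, -0.426, 0.424]
force: [0.8, -0.3, -0.1]
grip_width: 1.001
time_s: 15.92
eef_pos: [584.7, 80.7, 220.1]
ee_rot: [0.565, -0.565, 0.425, -0.426]
force: [-0.7, 0.6, -0.2]
grip_width: 0.997
wrist weight_up extent [258.6  46.7  61.1  59. ] 0.7 [ 4.2 59.7]
wrist weight_up centre [255.1  53.7] 0.57 [ 0.3 54.3]
wrist weight_in centre [258.2 149.8] 0.64 [  3.7 -54.6]
wrist weight_down extent [256.  102.8  65.7  70.3] 0.92 [ 1.3 -0.8]
wrist weight_down centre [253.9 101.5] 0.88 [-1.3  2.8]
side weight_up extent [192.7 157.2  31.4  28.8] 0.94 [  63.5 -373.2]
side weight_up extent [255.5 302.1  45.4  50.1] 0.87 [ 1.7 52.7]
side weight_up centre [257.4 308.7] 0.72 [-0.  58.9]
side weight_up centre [194.2 164.2] 0.6 [  62.1 -355.8]
side weight_in extent [240.7 243.3  28.5  32.7] 0.73 [  2.7 -75.9]
side weight_in centre [242.8 251.8] 0.56 [  1.3 -62.8]
side weight_down extent [248.4 262.4  44.5  41.8] 0.61 [ 4.8 10.7]
side weight_down centre [248.9 277.1] 0.88 [ 1.3 -4.5]
```

View pics/fin.png

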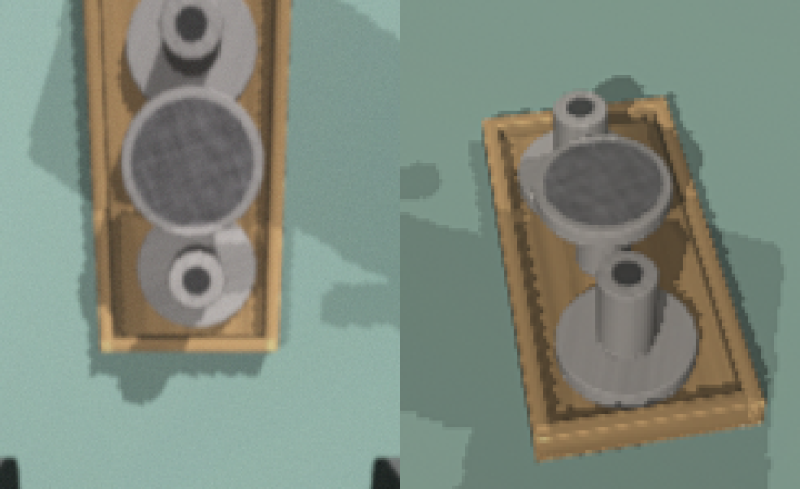

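All three stand upright in a row, with weight_down's brim at (192,160) in the left half between the two crowns. The gripper is clear of everything.

```bash
python3 -c "
from rig import ctrl
print(ctrl.sense()['force']);print(ctrl.finish_job())"
```

```text
[ 0.50965492 -0.77342227  0.11008051]
the job is handed in; nothing more can be done
None
```

The three weights are packed in the tray, alternately up and down, and the job is handed in at about 16 s of the 61 s allowed. I moved the grey crown-up weight to the empty +y end, then set the upside-down weight on its crown in the middle.

- **Final positions:** along the tray they measure about -55 mm (weight_in), 0 mm (weight_down) and +56 mm (weight_up). All are within about 4 mm of the long centre line.
- **Standing flat:** both placed weights met the tray floor at the expected height and look upright. The gripper was clear, with almost no force on it.
- **Disagreements:** camera estimates differ by up to about 7 mm for weight_up, though all stay inside its limits. The side-camera boxes for weight_in (-76 mm) and weight_down (+11 mm) were off because parts were hidden. I went by the wrist view instead.

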